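# Roll a reagent bottle up on to the roller mixer and start it

### The arm

A 6-joint arm with a two-finger parallel gripper is mounted at the origin on the work surface. World frame = base frame: x ahead of the robot, y to its left, z up, the work surface at z = 0. Lengths are in m, angles in rad, forces in N, time in s.
With the tool pointing down it reaches from about 0.325 to 0.775 m from the base axis. Payload 5.5 kg.
Tool frame: the origin (TCP) lies between the finger pads; the fingertips stand 8 mm ahead of it and the grasp point (between the pads) lies 11 mm behind it (tcp_to_tips is the distance from the TCP to the fingertips, in m); z points along the fingers, y is the direction in which the jaws open and shut (so a half turn about z gives the same grasp; the last joint's range is limited). The gripper opens to 88 mm and grips with 3 to 60 N. Pads are 20 mm wide; open, the fingers measure 115 mm over their backs; the gripper's body (75 mm by 178 mm) begins 61 mm behind the grasp point.
Start: joints at [1.263, 0.091, 1.231, -0, 1.82, -0.057], TCP at [0.149, 0.581, 0.231] pointing down, gripper open.
Joint ranges: [-2.87, 2.87], [-0.86, 2.18], [0.17, 2.46], [-1.51, 4.65], [0.06, 2.69], [-2.65, 2.65]. Speed limits (rad/s): [2.57, 2.57, 3.01, 3.14, 3.14, 3.14].

### API

Orientations are given as a unit quaternion [w, x, y, z].
In Python, from bench import * gives the robot as it stands. Calls block until the motion is done:
- move_to(position, orientation): joint-space move of the TCP to a pose.
- move_l(position, speed=0.15, orientation=None): straight line of the TCP; orientation=None keeps the orientation; speed is the mean speed in m/s.
- movej(angles): joint-space move.
- gripper_open() and close(): open the fingers fully, or close them until they stop; the grip force is fixed at half the most.
- hold(seconds).
- inverse_kinematics(position, orientation): joint angles nearest the present ones, or None.
- state(): the state.
- get_image(name): name is "scene" or "top"; returns a dict with "frame" (480x640x3 uint8, blue, green, red), "depth" (480x640 float32, m along the optical axis (not along the pixel's ray), 0 where there is no reading), "camera_matrix" (3x3 intrinsics, pixels), "k1" (the pictures are not rectified: a ray, as slopes to the right and down, at radius r is drawn at 1 + k1 r^2 times it, then the intrinsics apply), "view" (4x4, takes a point from world to camera coordinates). Camera axes: x right, y up, looking along -z (the intrinsics and any distortion apply to the point x, -y, -z); pixel columns grow to the right and rows downward; lengths in m; the calibration is good to about 2 mm. A picture is of the moment at which its call begins.
A pose or a line that the arm cannot do raises IKError and nothing moves.
- job_done(): hands the job in, once; it reports no verdict.
The state is a dict: "time": time; "joint_pos": joint angles; "dq": joint speeds; "joint_torque": joint torques, N m; "ee_pos": TCP position; "ee_rot": TCP orientation; "ft_force": force on the tool from outside, world axes, zero at the start; "moment": the same for the moment, N m; "finger_gap": finger opening in m.
Only numpy, scipy, OpenCV 4.12 (cv2) and the standard library are available. Lean on these libraries where they do the work, as an engineer would, in place of code of your own. Each camera call takes 0.05 s, during which the arm holds its last target.

### The job

The capped bottle lying on the bench at the foot of the roller mixer's loading ramp has to be mixed. With the fingers, gently push it so that it rolls steadily up the ramp, without letting it roll back, over the front roller until it drops on to the pair of rollers and lies at rest against the rear one; then press the round start button on the mixer's control panel right down and move away. Do not squeeze, lift or carry the bottle, and leave everything else on the bench standing where it is.

Things in the scene. Friction and masses are not known exactly. Their poses are not given: they have to be found in the camera images.
- bottle: the bottle to be mixed, lying on its side: smooth white plastic, 64 mm wide, 140 mm long, 0.22 to 0.45 kg, rolls freely (back down the ramp if let go). Origin on its own axis, half way along; x runs along the axis from base (-70 mm) to grey cap end (+70 mm). The straight 64 mm body is x = -70 to +34 mm, centre of mass near x = -14 mm; the cap is 38 mm wide. y and z turn as it rolls
- mixer: roller mixer, fixed. Origin on bench; x along the rollers, away from the drive housing; y points up the ramp; z up. Rubber rollers 28 mm thick, 180 mm long, axes 36 mm high at y = 90 (front) and 136 mm (rear). White housing x = -159 to -93, y = -20 to 170, 68 mm high; on its top the button and a speed dial (y = 112, 82 mm high). Far cheek x = 93 to 101, 62 mm high. Guard bar y = 172, 78 mm high
- ramp: the mixer's aluminium loading ramp, fixed: 184 mm wide between side lips 10 mm high, 196 mm long, rising at 14 degrees. Origin mid-foot, where its face meets the bench; y runs up the slope, z stands square off the face, x as the mixer's. A bottle rolling on it has its axis 32 mm off the face. The front roller at its top stands about 1 mm above the line of the face
- front_roller: front (nearer the ramp) rubber roller, 28 mm in diameter; origin at the middle of its axis. It turns only stiffly (gear drive)
- rear_roller: rear rubber roller, the bottle's stop, 28 mm in diameter; origin at the middle of its axis. It turns only stiffly
- saddle (a point): the point midway between the rollers, 76 mm above the bench, where the bottle's axis comes to rest; the bottle drops about 6 mm from the front roller's crest into it
- start_top (a point): centre of the top face of the start button, a grey push button 28 mm in diameter in a black collar on the control panel, pressed straight down
- start (a joint): travel of the start button, 0 at rest, 0.006 m when right down (about 5 N); it springs back
- spare_tall: bystander: a capped bottle of the same kind standing upright beside the ramp, 64 mm wide, 140 mm high; origin under its base
- spare_back: bystander: another such bottle standing upright behind the mixer; origin under its base
- rack: bystander: white three-tier tube rack with six capped tubes, 56 x 180 x 114 mm; origin under its centre
- jar: bystander: closed clear jar with white lid, 60 mm wide, 52 mm high, near the ramp on the housing side; origin under its base
- beaker: bystander: glass beaker, 66 mm wide, 85 mm high, on the housing side, beyond the jar; origin under its base
- tip_box: bystander: closed pipette tip box 82 x 118 x 72 mm; origin under its centre
- bucket: bystander: aluminium centrifuge bucket standing upright, 78 mm wide, 96 mm high; origin under its base
There are look-alikes about, which are no part of the job. What is shaped like the bottle but orange or red is not meant.

How it is judged:
On the way, in this order (a step that is already met when the one before it is completed fails the run):
1. the bottle is rolling up the ramp (y of bottle in the frame of ramp between 0.06 and 0.17 m and contact force between bottle and ramp above 0.3 N and z of bottle in the frame of ramp below 0.038 m), for 0.1 s.
2. the bottle lies at rest on both rollers (distance between bottle and saddle below 0.035 m and y of bottle in the frame of mixer between 0.105 and 0.121 m and contact force between bottle and front_roller above 0.2 N and contact force between bottle and rear_roller above 0.2 N and linear speed of bottle below 0.03 m/s), for 0.2 s.
3. the start button is pressed right down (value of joint start above 0.0045 m), for 0.05 s.
At the end, for the whole second after the job is handed in: The bottle lies at rest (under 0.03 m/s) on both rollers, its axis within 8 mm of midway between them, within 7 degrees of parallel to them, its middle within 35 mm of the saddle point; the start button, pressed after that at least 4.5 mm down, has sprung back (all of step 2 and z of bottle in the frame of mixer between 0.07 and 0.082 m and angle between the x axis of bottle and the x axis of mixer, either way round below 0.12 rad and value of joint start below 0.002 m); the robot touches nothing.
It fails at once if the bottle runs back down the ramp or is shot up it (faster than 0.3 m/s before it is over the front roller), or rolls away from the ramp ((linear speed of bottle above 0.3 m/s and y of bottle in the frame of mixer below 0.086 m) or (y of bottle in the frame of mixer below -0.235 m or x of bottle in the frame of mixer above 0.06 m or x of bottle in the frame of mixer below -0.06 m)).
It fails at once if the bottle is lifted or carried instead of rolled (more than 18 mm off the ramp, 15 mm off the bench, or raised above the rollers), or tipped on end (((z of bottle in the frame of ramp above 0.05 m and y of bottle in the frame of ramp above 0 m and y of bottle in the frame of mixer below 0.086 m) or (height (world z) of bottle above 0.047 m and y of bottle in the frame of ramp below 0 m) or height (world z) of bottle above 0.095 m) or (angle between bottle's own x axis and vertical below 1.27 rad or angle between bottle's own x axis and vertical above 1.87 rad)).
It fails at once if the bottle is squeezed or struck (more than 25 N) (contact force between the fingers and bottle above 25 N).
It fails at once if the mixer is started before the bottle is over the front roller (value of joint start above 0.004 m and y of bottle in the frame of mixer below 0.1 m).
It fails at once if a bystander is moved by more than 25 mm or tipped (distance of any of spare_tall, spare_back, rack, jar, beaker, tip_box, bucket from where it was at the start of the episode above 0.025 m or angle between any of spare_tall, spare_back, rack, jar, beaker, bucket's own z axis and vertical above 0.4 rad).
It also fails if it takes over 46 s, if anything falls off the work surface, if the arm or the gripper's body presses on something with over 40 N, if the wrist force passes 120 N, or if a joint passes its speed limit or range.

## Working session

There is one attempt and no reset: what is moved stays moved. The work goes in short steps, each a Python script; the robot and the scene stay as the last script left them, time stands still between calls to the robot, and variables do not carry over. Pictures are saved under pics/ and viewed, and the job is handed in when it is done.

```bash
ls; mkdir -p pics; python3 - <<'E'
from bench import *
import cv2,numpy as np
for n in("scene","top"):
    im=get_image(n); cv2.imwrite(f"pics/{n}0.png",im["frame"]); np.savez(f"pics/{n}0.npz",**{k:np.asarray(v) for k,v in im.items()})
    print(n,im["camera_matrix"],im["k1"],im["view"],(im["depth"]>0).mean())
s=state();print(s)
E
```

```text
pics
scene [[489.8405191    0.         316.95501819]
 [  0.         489.8405191  238.30515972]
 [  0.           0.           1.        ]] -0.058822223480872377 [[-0.31150045  0.95018459  0.01080287  0.16658508]
 [-0.65464366 -0.2228254   0.72235069  0.27469819]
 [ 0.68877365  0.21794054  0.69144254 -1.46263147]
 [ 0.          0.          0.          1.        ]] 0.996064453125
top [[500.27831555   0.         313.97931198]
 [  0.         500.27831555 241.37427219]
 [  0.           0.           1.        ]] 0.04178512296519502 [[-0.01689221 -0.99955934  0.02440878 -0.00119426]
 [ 0.98556486 -0.01253286  0.16883374 -0.49960073]
 [-0.16845343  0.02690841  0.98534227 -1.06311977]
 [ 0.          0.          0.          1.        ]] 0.9961002604166667
{'time': 0.1, 'joint_pos': array([ 1.26331239e+00,  9.17453423e-02,  1.23175462e+00, -4.69094272e-06,
        1.81979261e+00, -5.67212845e-02]), 'dq': array([ 0.0010766 , -0.00098151, -0.00312417, -0.00138851, -0.00145243,
        0.00021521]), 'joint_torque': array([ 2.82613393e-03, -4.47854626e+01, -4.07571101e+01,  7.00388965e-02,
        2.82753655e-02, -7.27055749e-05]), 'ee_pos': array([0.14882528, 0.5809907 , 0.22964895]), 'ee_rot': array([-1.51689878e-04,  1.25053602e-01,  9.92149623e-01, -8.36317796e-04]), 'ft_force': array([-0.55177508, -0.93472629, -0.45839542]), 'moment': array([-0.00127022,  0.01452021, -0.01111876]), 'finger_gap': 0.08804012488254262}
```

View pics/scene0.png

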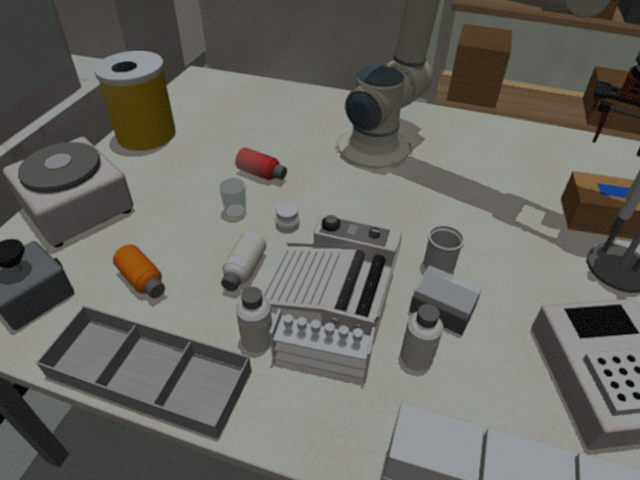

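View pics/top0.png

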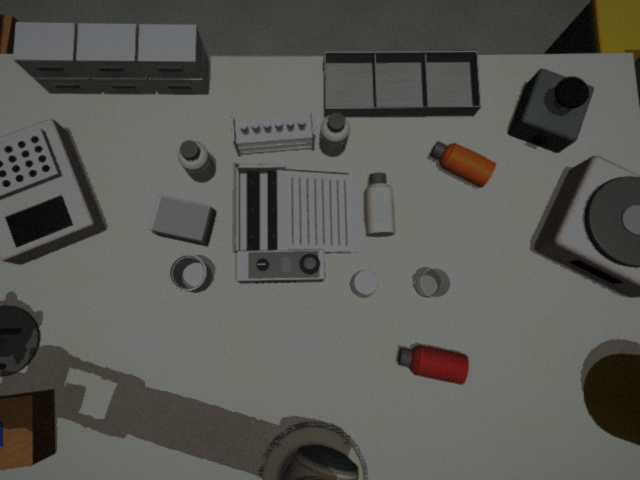

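```bash
cat > h.py <<'E'
import numpy as np,cv2
def load(n): 
    z=np.load(n); return {k:z[k] for k in z.files}
def rays(im,uv):
    K=im["camera_matrix"];uv=np.atleast_2d(np.asarray(uv,float))
    d=(uv-[K[0,2],K[1,2]])/[K[0,0],K[1,1]]; k=float(im["k1"]); s=d.copy()
    for _ in range(20): s=d/(1+k*(s**2).sum(1,keepdims=True))
    R=im["view"][:3,:3];t=im["view"][:3,3]
    D=np.c_[s[:,0],-s[:,1],-np.ones(len(s))]@R   # depth-1 scaled
    return -R.T@t,D
def plane(im,uv,z):
    C,D=rays(im,uv); return C+D*((z-C[2])/D[:,2])[:,None]
def depthpts(im,uv):
    uv=np.atleast_2d(uv); C,D=rays(im,uv); d=im["depth"][uv[:,1].astype(int),uv[:,0].astype(int)]
    return C+D*d[:,None]
def proj(im,P):
    P=np.atleast_2d(P);c=P@im["view"][:3,:3].T+im["view"][:3,3]
    s=np.c_[c[:,0]/-c[:,2],-c[:,1]/-c[:,2]];s=s*(1+float(im["k1"])*(s**2).sum(1,keepdims=True))
    K=im["camera_matrix"];return s*[K[0,0],K[1,1]]+[K[0,2],K[1,2]]
E
python3 - <<'E'
from h import *
t=load("pics/top0.npz");s=load("pics/scene0.npz")
c=t["frame"][150:300,220:410];cv2.imwrite("pics/topz.png",cv2.resize(c,None,fx=4,fy=4,interpolation=2))
c=s["frame"][200:370,210:410];cv2.imwrite("pics/scz.png",cv2.resize(c,None,fx=3.5,fy=3.5,interpolation=2))
E
```

```text
(no output)
```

View pics/topz.png

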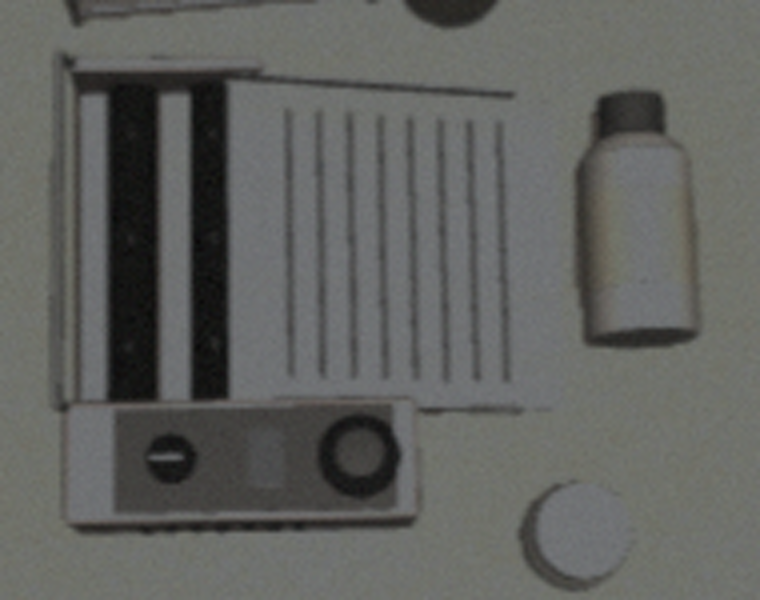

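View pics/scz.png

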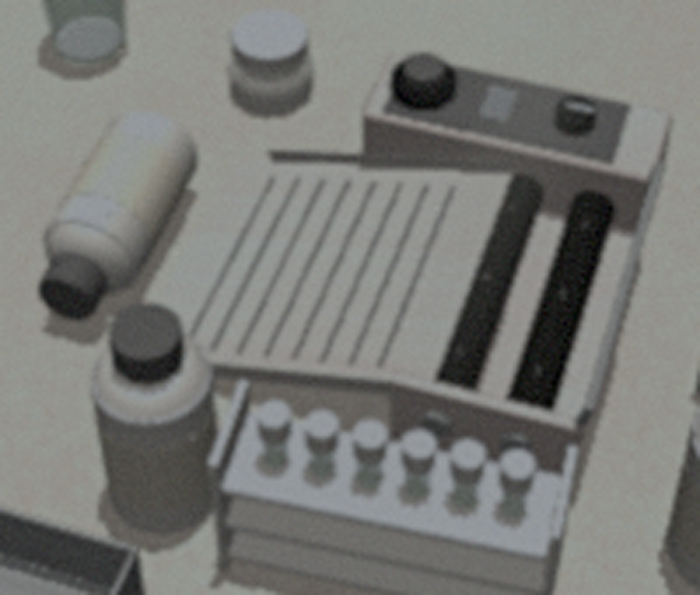

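```bash
python3 - <<'E'
from h import *
np.set_printoptions(precision=4,suppress=True)
t=load("pics/top0.npz");s=load("pics/scene0.npz")
f=lambda L:np.array(L)/4+[220,150]-0.375
H=plane(t,f([(68,403),(415,402),(415,518),(68,522)]),.068);print("housing top",H)
print(np.linalg.norm(H[1]-H[0]),np.linalg.norm(H[1]-H[2]))
print("roller mid-lines z=.05",plane(t,f([(109,90),(158,90),(191,90),(227,90),(109,398),(158,398),(191,398),(229,398)]),.05))
for n,uv in (("button",f([(360,453)])),("dial",f([(170,458)])),("hous",f([(90,460)])),("roll",f([(132,240),(210,240)])),("ramp",f([(260,240),(500,240)]))):
    print(n,depthpts(t,uv.round()))
S=lambda L:np.array(L)/3.5+[210,200]-.36
print("scene button",depthpts(s,S([(424,72)]).round()),"dial",depthpts(s,S([(577,106)]).round()))
# triangulate button
C1,D1=rays(t,f([(360,453)]));C2,D2=rays(s,S([(425,72)]))
A=np.c_[D1[0],-D2[0]];x=np.linalg.lstsq(A,C2-C1,rcond=None)[0];print("tri",C1+x[0]*D1[0],C2+x[1]*D2[0])
# bottle: depth points in region z>8mm
for nm,im,b in(("top",t,(355,165,405,245)),("scene",s,(215,225,275,295))):
    uu,vv=np.meshgrid(np.arange(b[0],b[2]),np.arange(b[1],b[3]));P=depthpts(im,np.c_[uu.ravel(),vv.ravel()])
    P=P[(P[:,2]>.012)&(P[:,2]<.075)]
    print(nm,len(P),P.min(0),P.max(0),P.mean(0))
    np.save(f"pics/b_{nm}.npy",P)
    for x0 in np.arange(P[:,0].min(),P[:,0].max(),.02):
        Q=P[(P[:,0]>=x0)&(P[:,0]<x0+.02)];i=Q[:,2]>np.percentile(Q[:,2],80)
        print(x0+.01,"y",Q[:,1].min(),Q[:,1].max(),"ridge y",Q[i,1].mean(),"zmax",np.percentile(Q[:,2],97))
E
```

```text
housing top [[ 0.4777  0.1581  0.068 ]
 [ 0.4758 -0.0278  0.068 ]
 [ 0.4133 -0.0266  0.068 ]
 [ 0.4139  0.1575  0.068 ]]
0.18592619036587218 0.06251441314240712
roller mid-lines z=.05 [[0.6573 0.1391 0.05  ]
 [0.6571 0.1118 0.05  ]
 [0.6569 0.0934 0.05  ]
 [0.6568 0.0733 0.05  ]
 [0.483  0.1382 0.05  ]
 [0.4826 0.1116 0.05  ]
 [0.4824 0.0937 0.05  ]
 [0.4821 0.073  0.05  ]]
button [[0.446  0.0018 0.086 ]]
dial [[0.4457 0.1028 0.0826]]
hous [[0.4464 0.1468 0.065 ]]
roll [[0.3133 0.0212 1.1319]
 [0.5701 0.0834 0.0492]]
ramp [[ 0.5723  0.055   0.0385]
 [ 0.5792 -0.0829  0.0027]]
scene button [[0.4537 0.0052 0.0888]] dial [[0.4479 0.1024 0.0825]]
tri [0.4468 0.0025 0.0817] [0.4466 0.0035 0.0817]
top 1623 [ 0.5144 -0.1902  0.0125] [ 0.6559 -0.1258  0.0689] [ 0.574  -0.1547  0.0538]
0.5243848408728431 y -0.1902147612980289 -0.12760606250749762 ridge y -0.15927266180242328 zmax 0.06463608942549388
0.5443848408728431 y -0.18798066175187333 -0.12653992430038624 ridge y -0.15915401222491093 zmax 0.06486082717551112
0.5643848408728431 y -0.1894084987039708 -0.12639516475435733 ridge y -0.158053
[... 935 characters left out ...]
965
0.5681766998441806 y -0.1850112915421859 -0.12355800400524833 ridge y -0.1562044575579286 zmax 0.06474981329492999
0.5881766998441806 y -0.18340585712566868 -0.12284285775849721 ridge y -0.15681693326113955 zmax 0.0640603873058821
0.6081766998441807 y -0.1810104667046842 -0.07119871922303658 ridge y -0.15632343163782736 zmax 0.06396437892091943
0.6281766998441807 y -0.18403694606812074 -0.06292116255180721 ridge y -0.15548578425457144 zmax 0.06181983896368559
0.6481766998441807 y -0.17272687717724086 -0.08079478861685577 ridge y -0.15367256625212627 zmax 0.05088934504453428
0.6681766998441807 y -0.1709929678486364 -0.13688318460126261 ridge y -0.15621659666033066 zmax 0.04917619799237738
```

```bash
python3 - <<'E'
from h import *
np.set_printoptions(precision=4,suppress=True)
t=load("pics/top0.npz");s=load("pics/scene0.npz")
f=lambda L:np.array(L)/4+[220,150]-0.375
print("lip feet z=.005",plane(t,f([(512,95),(522,410),(552,405)]),.005))
print("stripes ends 1st",plane(t,f([(498,122),(508,380)]),.012), plane(t,f([(288,112),(292,378)]),.045))
# silhouette edges of bottle along body via mask vs bench brightness: cap, base ends
print("bottle cap tip z.032",plane(t,f([(632,92)]),.032),"base",plane(t,f([(642,335)]),.032), plane(t,f([(580,170),(690,170),(588,330),(698,325)]),.032))
S=lambda L:np.array(L)/3.5+[210,200]-.36
# spare tall cap top at 140mm
print("spare cap top",plane(t,[(335,122)],.14),plane(s,S([(147,328)]),.14),"spare2",plane(t,[(190,149)],.14))
print("jar lid",plane(t,f([(580,530)]),.052),"rack",plane(t,[(234,120),(312,116)],.114))
E
```

```text
lip feet z=.005 [[ 0.6665 -0.0912  0.005 ]
 [ 0.48   -0.0917  0.005 ]
 [ 0.4827 -0.1089  0.005 ]]
stripes ends 1st [[ 0.6481 -0.0819  0.012 ]
 [ 0.4963 -0.0835  0.012 ]] [[0.6452 0.0393 0.045 ]
 [0.4936 0.0386 0.045 ]]
bottle cap tip z.032 [[ 0.6591 -0.1573  0.032 ]] base [[ 0.5176 -0.1576  0.032 ]] [[ 0.6134 -0.126   0.032 ]
 [ 0.6127 -0.1886  0.032 ]
 [ 0.5209 -0.1274  0.032 ]
 [ 0.523  -0.1893  0.032 ]]
spare cap top [[ 0.736  -0.0543  0.14  ]] [[ 0.7421 -0.0555  0.14  ]] spare2 [[0.6788 0.2458 0.14  ]]
jar lid [[ 0.407  -0.1165  0.052 ]] rack [[ 0.7527  0.1599  0.114 ]
 [ 0.761  -0.007   0.114 ]]
```

```bash
python3 - <<'E'
from bench import *
import numpy as np
from h import *
import cv2
s=.70710678
q=[0,s,s,0]
for p in([.574,-.25,.25],[.574,-.205,.018],[.574,-.07,.048],[.574,.052,.080]): print(inverse_kinematics(p,q))
p0=state()["ee_pos"]
move_l([p0[0],p0[1],.30],speed=.2)
close()
move_to([.574,-.24,.25],q)
move_l([.574,-.232,.022],speed=.12)
move_l([.574,-.206,.019],speed=.04)
st=state();print(st["time"],st["ee_pos"],st["ee_rot"],st["finger_gap"],st["ft_force"])
for n in("top","scene"):
    im=get_image(n);cv2.imwrite(f"pics/{n}1.png",cv2.resize(im["frame"][130:330,200:440] if n=="top" else im["frame"][180:380,190:430],None,fx=3,fy=3))
E
```

```text
[-4.65097101e-01  1.67883431e-01  1.11303365e+00 -4.44089210e-16
  1.86067557e+00 -4.65097101e-01]
[-3.98835533e-01  1.78408268e-01  1.51511435e+00 -4.44089210e-16
  1.44807004e+00 -3.98835533e-01]
[-1.80183772e-01  7.47355004e-02  1.57277147e+00 -4.44089210e-16
  1.49408568e+00 -1.80183772e-01]
[ 3.13195770e-02  5.06989034e-02  1.53996689e+00 -4.44089210e-16
  1.55092686e+00  3.13195770e-02]
8.0333 [ 0.57403846 -0.20604084  0.01909352] [ 1.01643273e-04  7.07072835e-01  7.07140718e-01 -2.40678719e-05] 0.0008049382887405429 [ 0.35102975  0.2404599  -0.08159128]
```

View pics/top1.png

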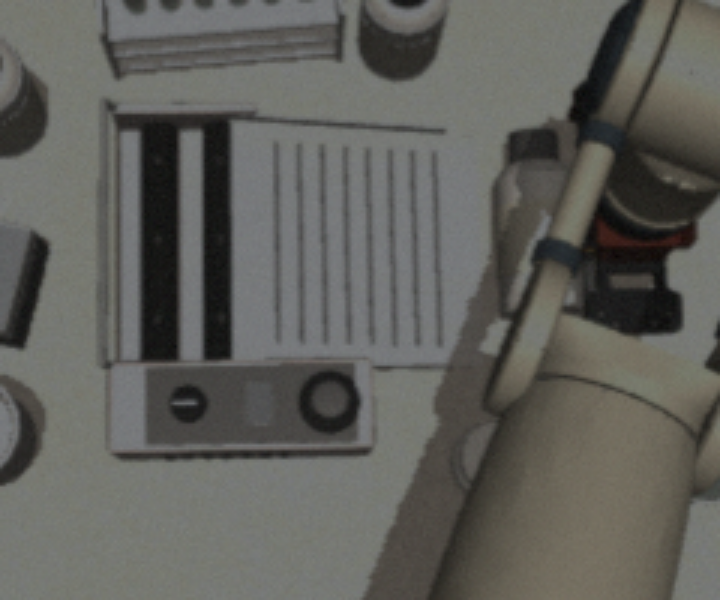

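View pics/scene1.png

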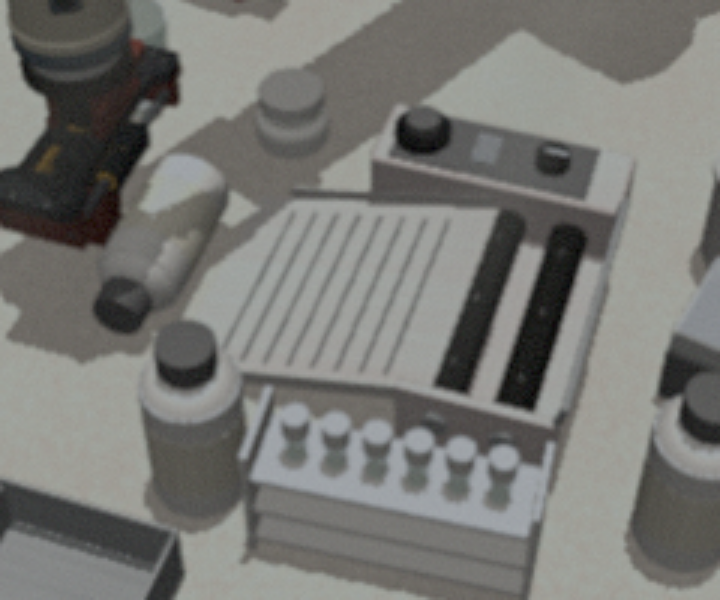

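```bash
python3 - <<'E'
from bench import *
import numpy as np,cv2
move_l([.574,-.07,.019+.136*.2364],speed=.035)
st=state();print(st["time"],st["ee_pos"],st["ft_force"])
for n in("top","scene"):
    im=get_image(n);np.savez(f"pics/{n}2.npz",**{k:np.asarray(v) for k,v in im.items()});cv2.imwrite(f"pics/{n}2.png",cv2.resize(im["frame"][130:330,200:440] if n=="top" else im["frame"][180:380,190:430],None,fx=3,fy=3))
E
```

```text
12.275 [ 0.57528918 -0.07300316  0.05381264] [-0.15711399 -9.7310372   7.72551716]
```

View pics/top2.png

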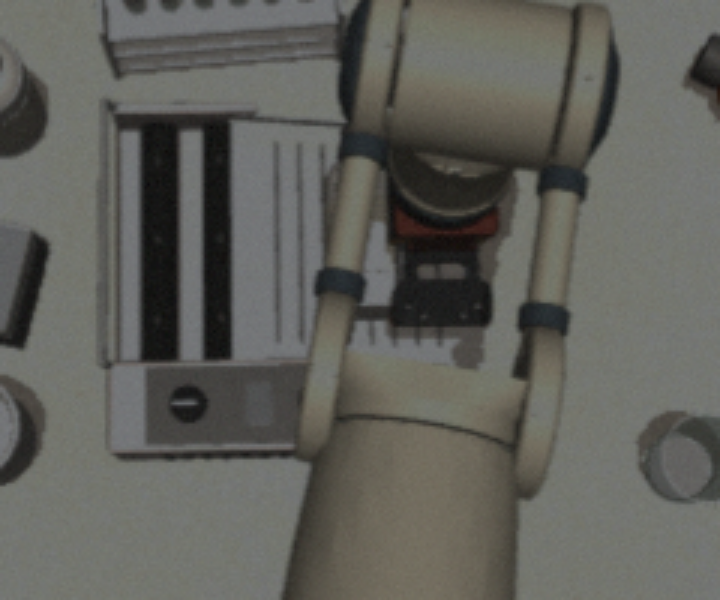

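View pics/scene2.png

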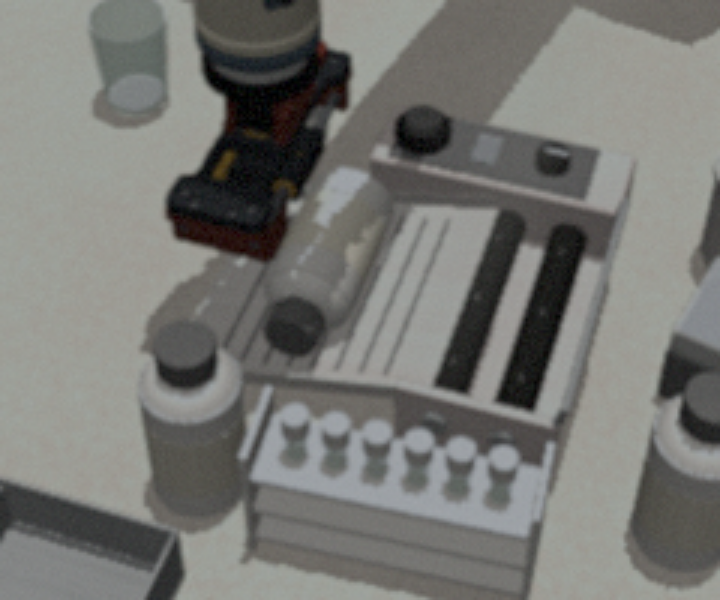

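```bash
cat >> h.py <<'E'
from scipy.spatial.transform import Rotation as Ro
def pose(cy,cz,deg,k=0.0,x=.574,half=.010):
    th=np.radians(deg);n=np.array([0,np.cos(th),np.sin(th)]);d=np.array([0,np.sin(th),-np.cos(th)])
    R=Ro.from_euler('x',deg,degrees=True)*Ro.from_quat([.70710678,.70710678,0,0])
    q=R.as_quat();return np.array([x,cy,cz])-(.032+half)*n+k*d,[q[3],q[0],q[1],q[2]]
E
python3 - <<'E'
from h import *
from bench import *
np.set_printoptions(precision=4,suppress=True)
s=load("pics/scene2.npz")
C,D=rays(s,[(189.6+298/3,179.6+325/3),(189.6+122/3,179.6+305/3)]);print("cap",C+D*((.658-C[0])/D[:,0])[:,None])
print(state()["ee_pos"],state()["joint_pos"])
for a in((-.031,.055,10),(-.031,.055,24),(.09,.083,24)):
    p,q=pose(*a);print(p,q,inverse_kinematics(p,q))
E
```

```text
cap [[ 0.658  -0.0184  0.0754]
 [ 0.658  -0.1485  0.0474]]
[ 0.5753 -0.073   0.0538] [-0.1819  0.0707  1.5665 -0.0051  1.4991 -0.1798]
[ 0.574  -0.0724  0.0477] [np.float64(-0.06162841671621935), np.float64(0.7044160264027587), np.float64(0.7044160264027587), np.float64(0.06162841671621935)] [-0.2832  0.1065  1.549   0.1676  1.5358 -0.2933]
[ 0.574  -0.0694  0.0379] [np.float64(-0.14701576646519848), np.float64(0.6916548014802256), np.float64(0.6916548014802256), np.float64(0.14701576646519848)] [-0.4037  0.1889  1.521   0.3836  1.6023 -0.4246]
[0.574  0.0516 0.0659] [np.float64(-0.14701576646519848), np.float64(0.6916548014802256), np.float64(0.6916548014802256), np.float64(0.14701576646519848)] [-0.2094  0.089   1.5789  0.4092  1.5664 -0.2304]
```

```bash
python3 - <<'E'
from h import *
from bench import *
np.set_printoptions(precision=4,suppress=True)
for i,a in enumerate((5,10,15,20,24)):
    cy=-.0285+.001*i
    p,q=pose(cy,.056+.00025*i,a)
    move_l(p,speed=.02,orientation=q)
    st=state();print(st["time"],a,p,st["ee_pos"],st["ft_force"])
im=get_image("scene");np.savez("pics/scene3.npz",**{k:np.asarray(v) for k,v in im.items()});cv2.imwrite("pics/scene3.png",cv2.resize(im["frame"][180:380,190:430],None,fx=3,fy=3))
E
```

```text
12.625 5 [ 0.574  -0.0703  0.0523] [ 0.5744 -0.0721  0.053 ] [ 0.6551 -4.7141  3.5172]
12.9583 10 [ 0.574  -0.0689  0.049 ] [ 0.5737 -0.069   0.0483] [-0.2612 -3.0891  1.0277]
13.3 15 [ 0.574  -0.0671  0.0456] [ 0.5736 -0.0667  0.045 ] [ 0.7713 -1.9155  0.1951]
13.6417 20 [ 0.574  -0.065   0.0424] [ 0.5737 -0.0648  0.0419] [ 0.247  -0.859   0.1235]
13.95 24 [ 0.574  -0.0629  0.0399] [ 0.5738 -0.0628  0.0396] [-0.8309 -0.9275 -1.2069]
```

View pics/scene3.png

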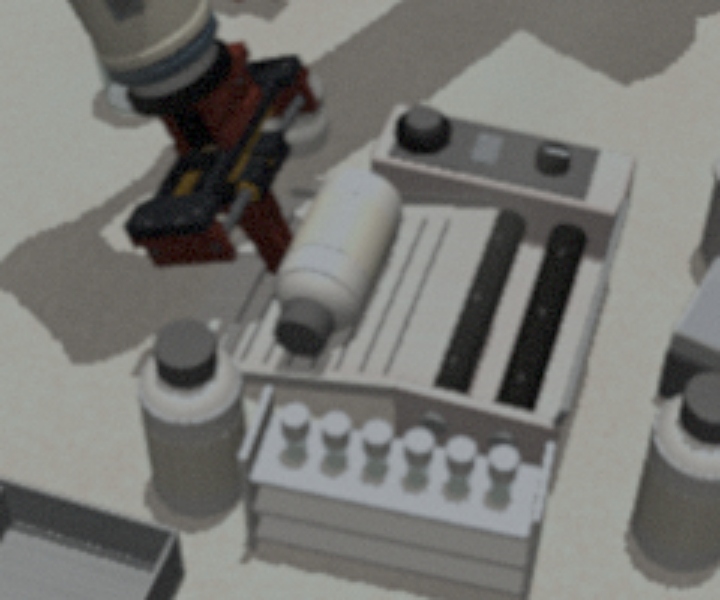

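```bash
python3 - <<'E'
from h import *
from bench import *
np.set_printoptions(precision=4,suppress=True)
p,q=pose(.091,.084,24)
move_l(p,speed=.03,orientation=q)
st=state();print(st["time"],p,st["ee_pos"],st["ft_force"])
hold(.5);print(state()["ft_force"])
im=get_image("scene");np.savez("pics/scene4.npz",**{k:np.asarray(v) for k,v in im.items()});cv2.imwrite("pics/scene4.png",cv2.resize(im["frame"][180:380,190:430],None,fx=3,fy=3))
E
```

```text
18.1 [0.574  0.0526 0.0669] [0.574  0.0526 0.0669] [ 0.2248 -0.2414 -0.4126]
[ 0.4332 -0.2886 -0.6915]
```

View pics/scene4.png

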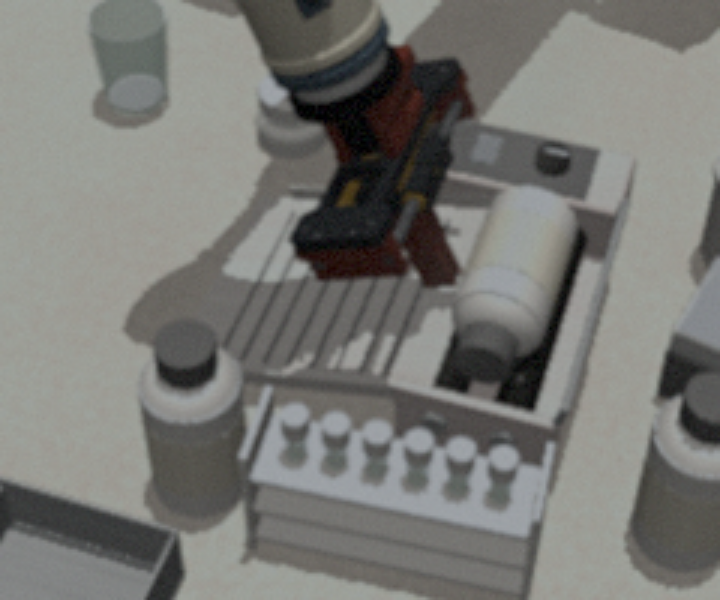

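```bash
python3 - <<'E'
from h import *
from bench import *
np.set_printoptions(precision=4,suppress=True)
p=state()["ee_pos"]
move_l(p+[0,-.03,.0],speed=.08)
move_l([.574,-.03,.22],speed=.15)
Q=[0,0,1,0]; Y=.003-.0508
move_to([.446,Y,.22],Q)
gripper_open()
im=get_image("scene");np.savez("pics/scene5.npz",**{k:np.asarray(v) for k,v in im.items()});cv2.imwrite("pics/scene5.png",cv2.resize(im["frame"][180:380,190:430],None,fx=3,fy=3))
move_l([.446,Y,.115],speed=.1)
im=get_image("scene");cv2.imwrite("pics/scene6.png",cv2.resize(im["frame"][180:320,250:430],None,fx=4,fy=4))
im=get_image("top");cv2.imwrite("pics/top6.png",cv2.resize(im["frame"][130:330,200:440],None,fx=3,fy=3))
st=state();print(st["time"],st["ee_pos"],st["ft_force"],st["finger_gap"])
E
```

```text
24.475 [ 0.4464 -0.0479  0.1159] [ 0.859   0.245  -0.2839] 0.08772763395213327
```

View pics/scene5.png

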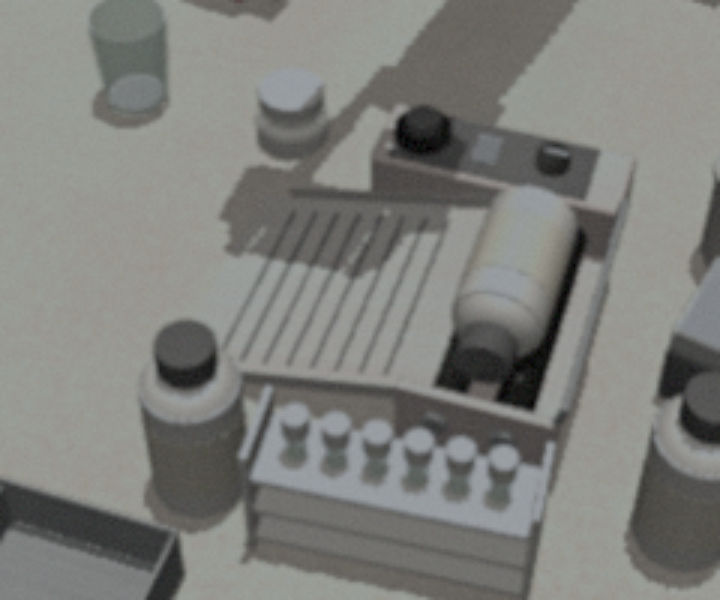

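View pics/scene6.png

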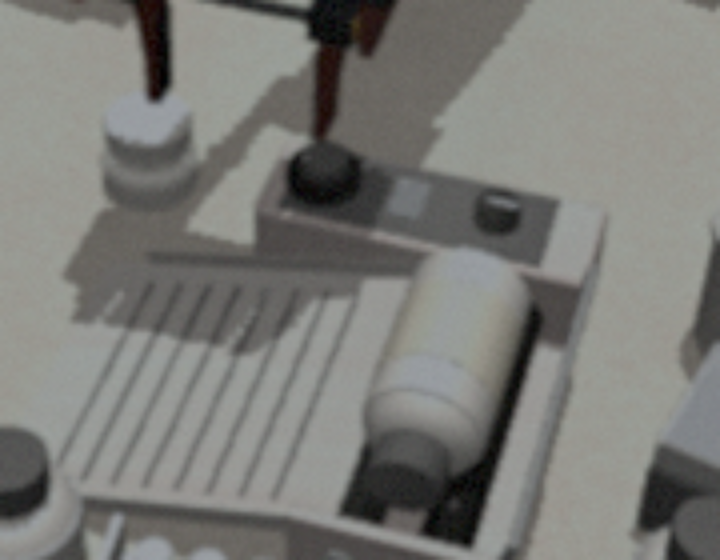

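View pics/top6.png

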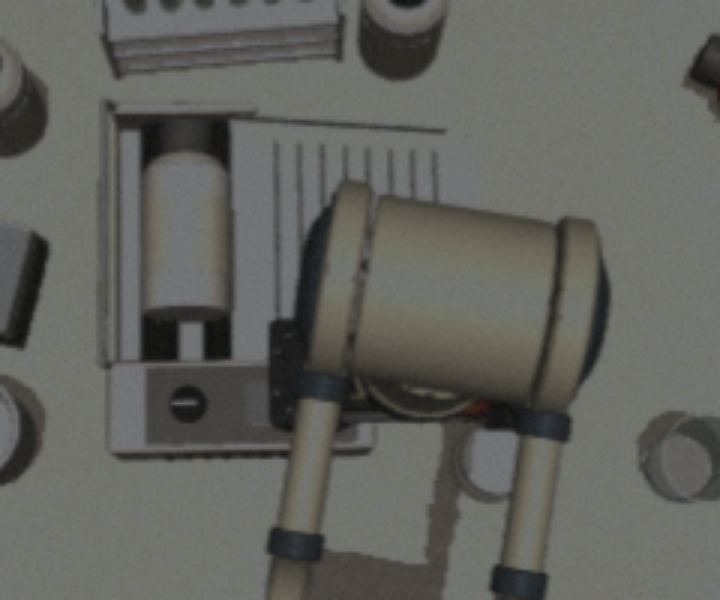

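```bash
python3 - <<'E'
from h import *
s=load("pics/scene5.npz")
P=proj(s,[(.446,.003,.108),(.446,.003,.082),(.446,-.0987,.108)]);print(P,(P-[250,180])*4)
E
```

```text
[[331.31577389 211.06798699]
 [330.9568177  219.88807789]
 [288.10255116 201.55866015]] [[325.26309558 124.27194795]
 [323.82727079 159.55231156]
 [152.41020463  86.23464062]]
```

```bash
python3 - <<'E'
from h import *
from bench import *
np.set_printoptions(precision=4,suppress=True)
Y=-.0465
move_l([.446,Y,.096],speed=.06)
f0=state()["ft_force"][2]
z=.096
while z>.074:
    z-=.002; move_l([.446,Y,z],speed=.03); st=state(); f=st["ft_force"][2]-f0
    print(round(z,4),st["ee_pos"][2].round(4),f.round(2))
    if f>13: break
hold(.2);st=state();print(st["time"],st["ee_pos"],st["ft_force"])
im=get_image("scene");cv2.imwrite("pics/scene7.png",cv2.resize(im["frame"][180:320,250:430],None,fx=4,fy=4))
E
```

```text
0.094 0.0942 1.99
0.092 0.0923 3.66
0.09 0.092 11.76
0.088 0.0918 20.72
26.1417 [ 0.4463 -0.0464  0.0918] [-9.843   0.3816 22.2548]
```

View pics/scene7.png

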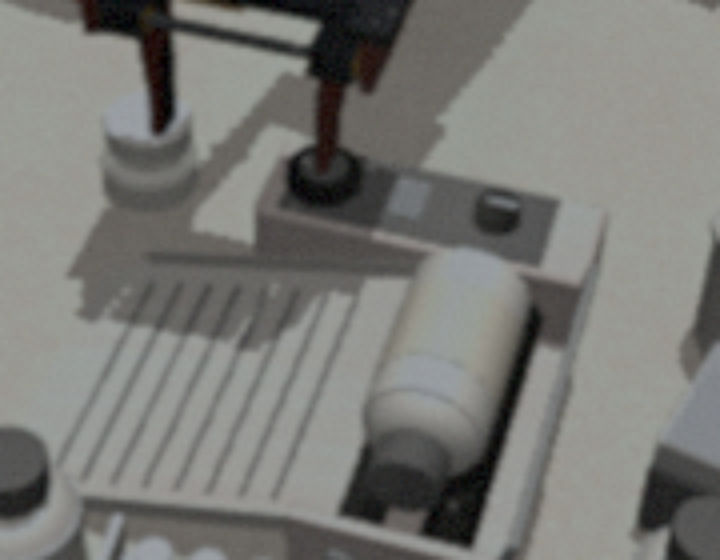

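```bash
python3 - <<'E'
from h import *
from bench import *
np.set_printoptions(precision=4,suppress=True)
Y=-.0465
for z in (.092,.094,.096,.098,.100,.104,.115):
    move_l([.446,Y,z],speed=.03); st=state(); print(z,st["ee_pos"].round(4),st["ft_force"])
im=get_image("scene");cv2.imwrite("pics/scene8.png",cv2.resize(im["frame"][180:320,250:430],None,fx=4,fy=4))
print(state()["time"])
E
```

```text
0.092 [ 0.4461 -0.0465  0.0923] [-1.6067  0.1239  4.3931]
0.094 [ 0.446  -0.0465  0.0939] [-0.2603  0.366   4.3521]
0.096 [ 0.446  -0.0465  0.0959] [0.4053 0.5121 2.6671]
0.098 [ 0.4459 -0.0465  0.0979] [0.6668 1.2783 1.8436]
0.1 [ 0.4458 -0.0466  0.0997] [ 0.7269  1.2401 -0.1273]
0.104 [ 0.4461 -0.0466  0.1042] [-0.6261  0.1829 -0.4271]
0.115 [ 0.4461 -0.0465  0.1152] [0.3877 0.5287 0.5602]
28.325
```

View pics/scene8.png

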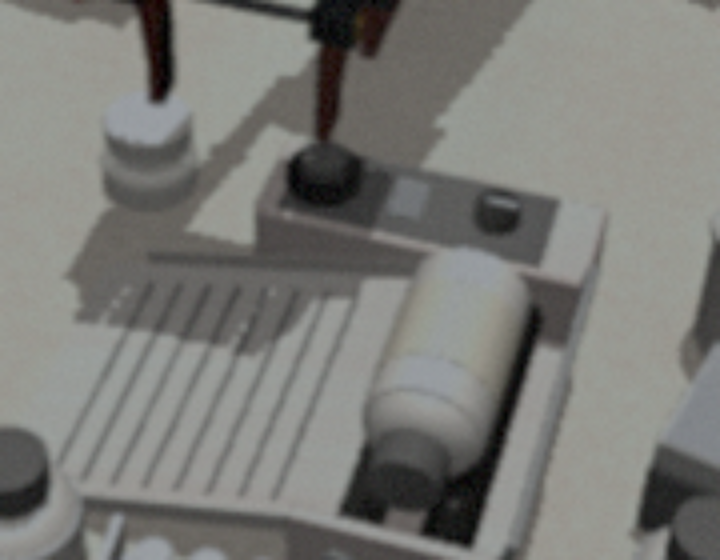

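```bash
python3 - <<'E'
from h import *
from bench import *
move_l([.446,-.0465,.25],speed=.12)
hold(.3)
im=get_image("top");cv2.imwrite("pics/top9.png",cv2.resize(im["frame"][100:330,140:440],None,fx=2.6,fy=2.6))
im=get_image("scene");cv2.imwrite("pics/scene9.png",im["frame"])
print(state()["time"],state()["ft_force"])
E
```

```text
30.0 [-0.33014218  0.7198371  -0.204394  ]
```

View pics/scene9.png

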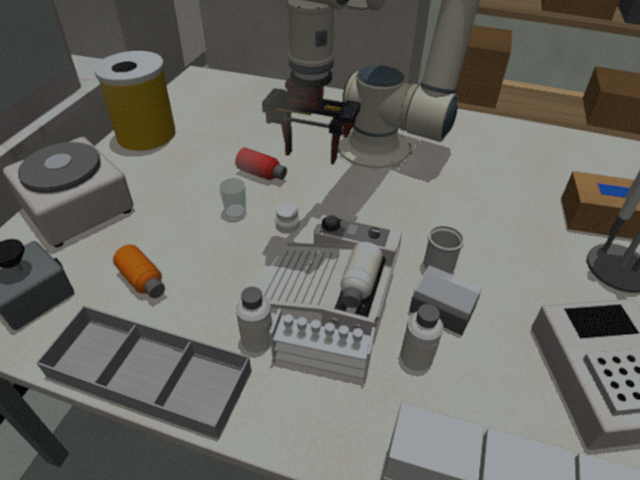

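View pics/top9.png

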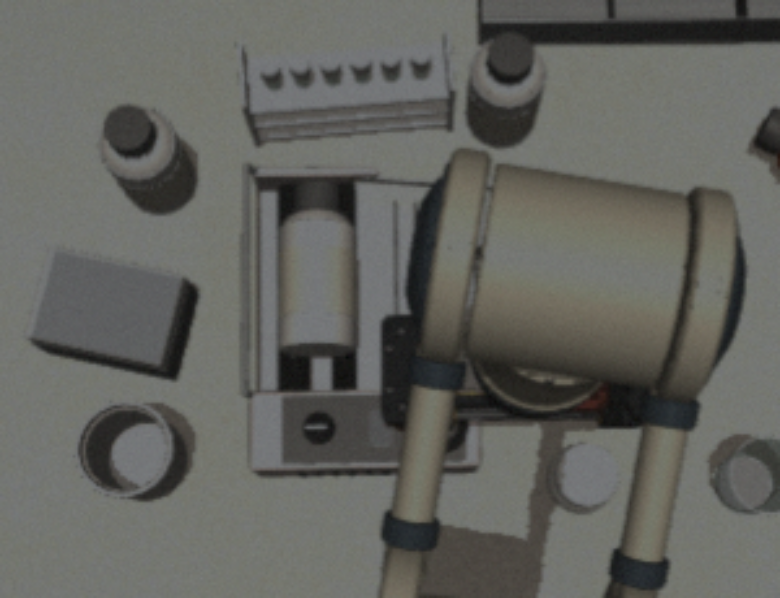

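The pictures show the bottle on both rollers and parallel to them, with its body at about (318,280) in top9. The bystanders stand where they were, and the arm is clear of everything.

```bash
python3 - <<'E'
from bench import *
job_done()
E
```

```text
the job is handed in; nothing more can be done
```

I rolled the bottle up the ramp with the closed fingers until it dropped on to the two rollers. I then pressed the start button right down with one fingertip, moved away and handed the job in at about 30 s. No verdict came back.

**Push:** Part-way up, the push built up to about 12 N from finger friction on the bottle. I stopped there with the bottle resting against the fingers and tilted the tool to 24°. The force fell to 1–2 N, and the rest of the push was smooth.

**Button:** It travelled about 6 mm to a hard stop, with a peak force of about 22 N. My first estimate of the button's height, from the two camera views, was 82 mm, but contact showed about 90 mm. I stopped on force, so this made no difference. At the stop there was also a sideways force of about 10 N, which I could not explain. It vanished on release.

**Last checks:** The final pictures show the bottle lying parallel on both rollers, and every bystander looks unmoved. The picture taken just after I lifted off shows the button sprung back. The wrist force was near zero. I judged the bottle's final position by eye and did not measure it.

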